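Empty the spectacle collection hopper

TASK

Empty the collection hopper of old spectacle cases: bring the grey tote squarely under it, press the thumb tab of the catch so that the trap-door drops and all three cases fall into the tote, then swing the lever back up until the door is shut and its catch has snapped in. Leave the tote standing flat under the hopper with the three cases in it, and do not knock over or shift anything else on the table.

Things in the scene. Friction and masses are not known exactly. Their poses are not given: they have to be found in the camera images.
- hopper: Fixed hopper: open-topped white metal box, inside 166 (x) x 136 (y) mm, walls 210-290 mm above the table, on a four-legged stand. Origin on the table under the box's centre, z up; lever and catch are on its -x side. Legs 20 mm square, 225 mm tall, at x +-130, y +-95 mm; rails along x at y +-95 mm, 205-225 mm up; floor bars 22 mm high along y at x +-130 mm join the legs.
- hopper_bay (a point): Point on the table below the hopper where the centre of the tote belongs: 35 mm to hopper +y of the hopper's centre (axes as the hopper's), since the load slides off the door that way. The tote starts on the +y side; the way in runs along y, 240 mm wide between the legs. There a sloping deflector plate hangs from the box out to hopper y = 102 mm, its lower edge 125 mm above the table.
- trapdoor (a joint): Angle (rad) of the trap-door, the hopper's whole bottom: 0 shut (0 to 0.03 on its catch, -0.03 pressed hard up), 1.10 hanging open, lower edge about 80 mm above the table. Hinge shaft along hopper x at y = -70 mm, 205 mm up. A lever on the shaft turns with it: upright when shut, swinging to hopper +y as the door drops. Only the catch holds the door; the empty door falls open too.
- lever_grip (a point): Middle of the lever's black grip, a bar 16 mm thick, 75 mm long along hopper x, 138 mm from the hinge shaft: at hopper x -143.5 mm (bar from -106 to -181 mm), 343 mm up when shut, 268 mm when open. The lever's flat is at hopper x -103 mm; a 10 mm catch pin sticks out of it to x -132 mm, 90 mm from the shaft. Lifting the empty door takes about 3 N at the grip.
- catch (a joint): Angle (rad) of the spring catch: 0 at rest (hook down), at most 0.42 with its tab pressed. Pivot along hopper x at y -115 mm, 290 mm up. Its hook reaches to +y over the lever's pin; about 0.25 rad frees it and the spring returns it. When the lever is pushed up, the pin lifts the sloping nose of the hook by itself and the hook snaps behind it with the door at 0 or just beyond.
- catch_tab (a point): Press point on top of the catch's thumb tab, 45 mm from its pivot: hopper x -115, y -160 mm, 310 mm up at rest. The tab is a steel plate 28 mm (x) x 55 mm (hopper y -175 to -120 mm), 5 mm thick. Pressed down here by about 12 mm it frees the lever (15 mm is a sure press, stop at 18 mm), against 2 to 6 N.
- tote_center (a point): Grey plastic tote, open on top, loose on the table; this point is its centre, half-way up (35 mm). Outside 208 (x) x 280 (y) x 70 mm (z), inside 188 x 260 mm, floor 4 mm, walls 5 mm, rim 10 mm wide and 9 mm high round the top, flush with the outside size. 0.3 to 0.6 kg; slides on the table.
- case1_center (a point): Centre of a hard spectacle case in the hopper (black, under), 140 x 56 x 36 mm (its x, y, z), 0.07 to 0.14 kg.
- case2_center (a point): Centre of a hard spectacle case in the hopper (grey cloth, under), 140 x 56 x 36 mm (its x, y, z), 0.07 to 0.14 kg.
- case3_center (a point): Centre of a hard spectacle case in the hopper (grey plastic, on top), 140 x 56 x 36 mm (its x, y, z), 0.07 to 0.14 kg.
- solution_bottle: Bystander, loose: a white plastic bottle with a cap, 60 mm in diameter, 165 mm tall; origin at the centre of its foot.
- spray_bottle: Bystander, loose: a clear plastic bottle with a narrow neck, 68 mm in diameter, 185 mm tall; origin at the centre of its foot.
- scope_stand: Bystander, loose: an ophthalmoscope standing upright in its white charging base, base 90 x 90 mm, 228 mm tall in all; origin at the centre of its foot.
- trial_frame: Bystander, loose: a steel optician's trial frame lying on the table, 170 mm wide (its y), 135 mm deep, up to 50 mm tall; origin under the middle of its lens cells, its arms run to its +x.
- tissue_box: Bystander, loose: a cardboard box 115 x 115 x 105 mm; origin at the centre of its underside.
Mind the look-alikes: they are no part of the job. What is shaped like the part that bears case3_center but green is not meant. Leave any purple look-alike of the part that bears case2_center alone.

How it is judged:
On the way, in this order (a step that is already met when the one before it is completed fails the run):
1. the tote stands flat under the shut hopper (x of tote_center in the frame of hopper_bay between -0.03 and 0.03 m and y of tote_center in the frame of hopper_bay between -0.05 and 0.05 m and angle between tote_center's own z axis and vertical below 0.06 rad and angle between the y axis of tote_center and the y axis of hopper, either way round below 0.2 rad and value of joint trapdoor below 0.06 rad), for 0.2 s.
2. the trap-door hangs open and all three cases lie in the tote (value of joint trapdoor above 0.8 rad and x of case1_center in the frame of tote_center between -0.094 and 0.094 m and y of case1_center in the frame of tote_center between -0.13 and 0.13 m and z of case1_center in the frame of tote_center between -0.03 and 0.075 m and x of case2_center in the frame of tote_center between -0.094 and 0.094 m and y of case2_center in the frame of tote_center between -0.13 and 0.13 m and z of case2_center in the frame of tote_center between -0.03 and 0.075 m and x of case3_center in the frame of tote_center between -0.094 and 0.094 m and y of case3_center in the frame of tote_center between -0.13 and 0.13 m and z of case3_center in the frame of tote_center between -0.03 and 0.075 m), for 0.2 s.
At the end, for the whole second after the job is handed in: Trap-door shut (within 0.05 rad), catch back at rest (within 0.06 rad); tote flat on the table with its centre within 30 mm of hopper_bay in the hopper's x and 50 mm in its y, square to 0.2 rad; the centres of all three cases inside its walls, less than 110 mm above its underside (x of tote_center in the frame of hopper_bay between -0.03 and 0.03 m and y of tote_center in the frame of hopper_bay between -0.05 and 0.05 m and angle between tote_center's own z axis and vertical below 0.06 rad and angle between the y axis of tote_center and the y axis of hopper, either way round below 0.2 rad and x of case1_center in the frame of tote_center between -0.094 and 0.094 m and y of case1_center in the frame of tote_center between -0.13 and 0.13 m and z of case1_center in the frame of tote_center between -0.03 and 0.075 m and x of case2_center in the frame of tote_center between -0.094 and 0.094 m and y of case2_center in the frame of tote_center between -0.13 and 0.13 m and z of case2_center in the frame of tote_center between -0.03 and 0.075 m and x of case3_center in the frame of tote_center between -0.094 and 0.094 m and y of case3_center in the frame of tote_center between -0.13 and 0.13 m and z of case3_center in the frame of tote_center between -0.03 and 0.075 m and value of joint trapdoor below 0.05 rad and value of joint catch below 0.06 rad); the robot touches nothing.
It fails at once if a bystander is shifted by more than 30 mm (distance of any of solution_bottle, spray_bottle, scope_stand, trial_frame, tissue_box from where it was at the start of the episode above 0.03 m).
It fails at once if a bystander is knocked over (angle between any of solution_bottle, spray_bottle, scope_stand, trial_frame, tissue_box's own z axis and vertical above 0.4 rad).
It also fails if it takes over 72 s, if anything falls off the work surface, if the arm or the gripper's body presses on something with over 40 N, if the wrist force passes 120 N, or if a joint passes its speed limit or range.

ROBOT

A 6-joint arm with a two-finger parallel gripper is mounted at the origin on the work surface. World frame = base frame: x ahead of the robot, y to its left, z up, the work surface at z = 0. Lengths are in m, angles in rad, forces in N, time in s.
With the tool pointing down it reaches from about 0.375 to 0.9 m from the base axis. Payload 3.1 kg.
Tool frame: the origin (TCP) lies at the very end of the fingers, on their centre line; the grasp point (between the pads) lies 19 mm behind it; z points along the fingers, y is the direction in which the jaws open and shut (so a half turn about z gives the same grasp; the last joint's range is limited). The gripper opens to 85 mm and grips with 20 to 120 N. Pads are 22 mm wide; open, the fingers measure 114 mm over their backs; the gripper's body (76 mm by 85 mm) begins 54 mm behind the grasp point. The pads swing forward as they close: fully open they stand 13 mm farther back than shut.
Start: joints at [1.065, 0.527, 1.433, -0, 1.181, -0.178], TCP at [0.201, 0.592, 0.231] pointing down, gripper open.
Joint ranges: [-3.08, 3.08], [-0.75, 2.2], [0.22, 2.44], [-1.43, 4.57], [0, 2.65], [-2.85, 2.85]. Speed limits (rad/s): [2.79, 2.79, 3.14, 3.14, 3.14, 3.14].

INTERFACE

Orientations are given as a unit quaternion [x, y, z, w].
In Python, from station import manip gives the robot as it stands. The module is installed in compiled form; this text tells all that it offers.
- The arm moves only by the tool send_rows, never from a script. Its argument "commands" is a list of rows, each an object with "delta_pos": the shift along the world's x, y, z in cm, a list of three; "yaw": the turn about the world's z in rad. A call has 1 to 10 rows; each row shifts and turns the pose as measured when the row begins; what a row does not reach is not made up. A row lasts 1/8 s, in which the tool goes at most 62.5 mm and 10.7 degrees, less where a joint would pass 70% of its speed; a pose out of reach is approached as far as the arm can. A call is refused whole if a number of a shift passes 6.25 or a number of a turn 0.188, either way. A call with a gripper value outside its range is refused whole. "grip" is the closure, from -1 (fully open) to 1 (shut), set as the call begins (left out, the last holds). The fingers move at their own pace and stop on an object; "force" is the grip in N (left out, the last holds). Time passes only in rows, so rows that do not move let the fingers close. It gives the time, the measured TCP pose, the force and the opening at its end, in the units of the state.
- manip.sense(): the state, without advancing time (a new reading comes with each control period).
- manip.snapshot(name): name is "scene" or "top" or "wrist"; returns the picture (420x560x3 uint8, blue, green, red); there is no depth.
- manip.get_calibration(name): a dict with "fx", "fy", "cx", "cy" (pixels), "world_to_cam" (4x4, takes a point from world to camera coordinates); the wrist camera has in their place "mount" (4x4, takes a point from camera to tool coordinates, whose origin is the TCP and whose axes are the flange's). Camera axes: x right, y down, z forward; pixel columns grow to the right and rows downward; lengths in m; the calibration is good to about 2 mm. A picture is of the moment at which its call begins: read the wrist's pose just before it. get_calibration takes no time and is no camera call.
- manip.sign_off(): hands the job in, once; it reports no verdict.
The state is a dict: "t": time; "q": joint angles; "qd": joint speeds; "tau": joint torques, N m; "tcp_pos": TCP position; "tool_rot": TCP orientation; "force": force on the tool from outside, world axes, zero at the start; "ft_torque": the same for the moment, N m; "finger_gap": opening from 0.0 (shut) to 1.0 (fully open).
Only numpy, scipy, OpenCV 4.12 (cv2) and the standard library are available. Lean on these libraries where they do the work, as an engineer would, in place of code of your own. Each camera call takes 0.05 s, during which the arm holds its last target. There are 200 camera calls.

## Working session

There is one attempt and no reset: what is moved stays moved. The work goes in short steps, Python scripts to look and compute and a tool call to move; the robot and the scene stay as the last step left them, time stands still between calls to the robot, and variables do not carry over. Pictures are saved under pics/ and viewed, about 8 in all and at most 12, crops included, and the job is handed in when it is done.

Besides the shell and the picture viewer there is one more tool, called after "Request:" as name([rows], argument=value, ...), one row to a line, values as JSON. send_rows: Moves the arm, as the interface text tells. Its arguments: {"type":"object","properties":{"commands":{"type":"array","items":{"type":"object","properties":{"delta_pos":{"type":"array","items":{"type":"number"}},"yaw":{"type":"number"}}}},"grip":{"type":"number"},"force":{"type":"number"}},"required":["commands"]}

```bash
mkdir -p pics; python3 - <<'E'
from station import manip
import cv2,numpy as np
for n in("scene","top"):
    im=manip.snapshot(n);cv2.imwrite(f"pics/{n}0.png",im)
    c=manip.get_calibration(n);print(n,c["fx"],c["fy"],c["cx"],c["cy"]);print(np.round(c["world_to_cam"],4).tolist())
s=manip.sense();print(s)
print(manip.get_calibration("wrist"))
E
```

```text
scene 544.0462372533232 544.0462372533232 273.5117175150547 203.4585498865454
[[0.773, 0.6344, -0.0028, -0.3383], [0.5657, -0.6914, -0.4494, -0.2267], [-0.287, 0.3458, -0.8933, 1.8999], [0.0, 0.0, 0.0, 1.0]]
top 430.2395373435261 430.2395373435261 283.9878646827821 205.386651548262
[[0.0032, -0.9999, 0.0146, -0.0655], [-0.987, -0.0056, -0.1605, 0.5332], [0.1606, -0.0139, -0.9869, 1.2768], [0.0, 0.0, 0.0, 1.0]]
{'t': 0.1, 'q': array([ 1.06550074e+00,  5.28409093e-01,  1.43379073e+00, -1.09966420e-05,
        1.18138132e+00, -1.78478610e-01]), 'qd': array([ 9.16392307e-05, -4.30272333e-04, -1.91318059e-03, -5.70658674e-04,
        1.47078146e-03, -4.86688036e-04]), 'tau': array([-4.52935401e-04, -4.43308067e+01, -1.78586054e+01, -3.14621038e-04,
        3.85208215e-03,  6.51111890e-06]), 'tcp_pos': array([0.20028731, 0.5913545 , 0.23040414]), 'tool_rot': array([ 1.62680085e-01,  9.86678368e-01, -9.38405425e-04, -3.28545445e-04]), 'force': array([0.99998696, 0.0117594 , 0.3281968 ]), 'ft_torque': array([ 0.03703789, -0.03252374,  0.03726812]), 'finger_gap': 1.0033206043671392}
{'fx': 361.14206350092957, 'fy': 361.14206350092957, 'cx': 286.1369818952517, 'cy': 215.30566242287074, 'mount': array([[ 5.96566408e-04, -9.63942212e-01, -2.66110983e-01,
         6.65009585e-02],
       [ 9.99999747e-01,  6.77927888e-04, -2.13884637e-04,
        -1.18959832e-03],
       [ 3.86576486e-04, -2.66110788e-01,  9.63942373e-01,
        -1.42126944e-01],
       [ 0.00000000e+00,  0.00000000e+00,  0.00000000e+00,
         1.00000000e+00]])}
```

View pics/scene0.png

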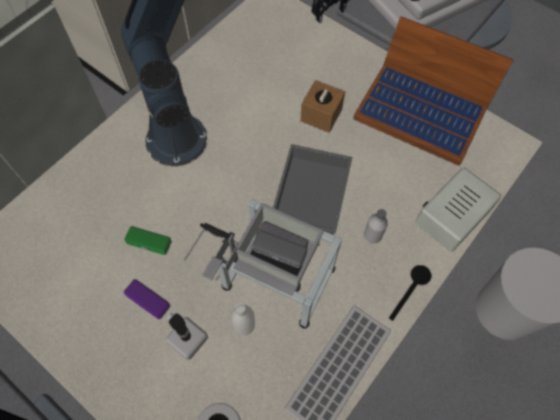

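View pics/top0.png

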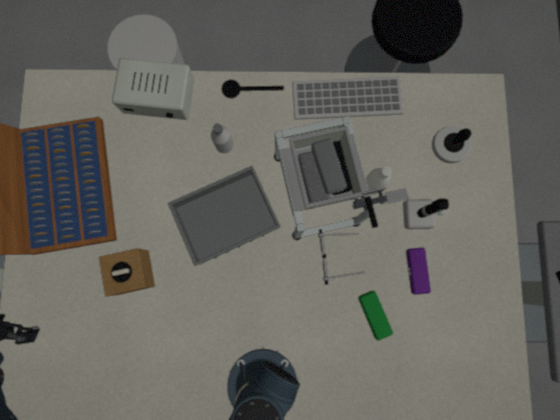

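The top view shows the hopper at about (322,170), with its lever grip at (371,212) and catch tab at (395,196). The tote is at (225,215). The tissue box is at (127,272), the spray bottle at (222,138), the white bottle at (378,178), the scope stand at (422,212) and the trial frame at (338,260). The green (376,315) and purple (419,271) cases are the look-alikes, and both lie outside the hopper.

```bash
python3 - <<'E'
import cv2
im=cv2.imread("pics/top0.png")[105:305,160:430]
cv2.imwrite("pics/c1.png",cv2.convertScaleAbs(cv2.resize(im,None,fx=2.96,fy=2.96,interpolation=cv2.INTER_CUBIC),alpha=1.4))
E
```

```text
(no output)
```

View pics/c1.png

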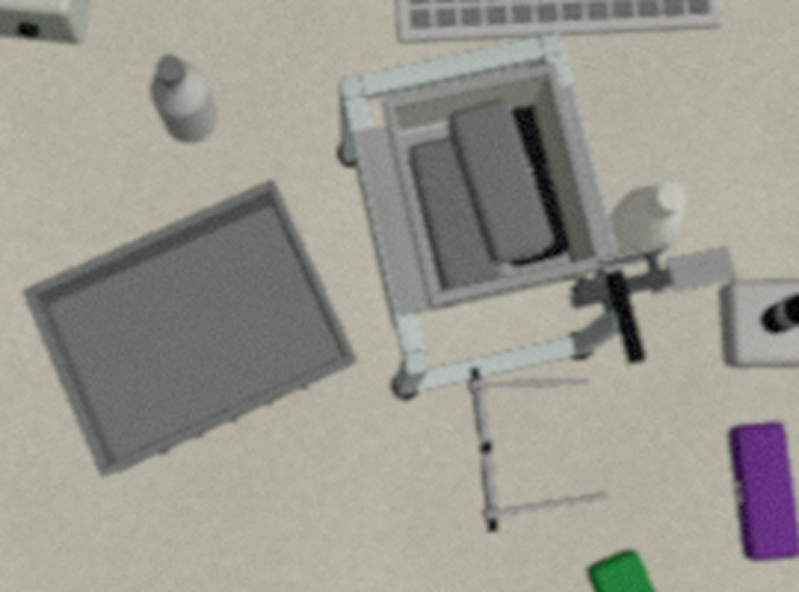

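```bash
cat > h.py <<'E'
import numpy as np,cv2
from station import manip
def ray(n,u,v,z):
    c=manip.get_calibration(n);T=c["world_to_cam"];R=T[:3,:3];o=-R.T@T[:3,3]
    d=R.T@np.array([(u-c["cx"])/c["fx"],(v-c["cy"])/c["fy"],1]);return o+d*(z-o[2])/d[2]
def proj(n,p):
    c=manip.get_calibration(n);T=c["world_to_cam"];q=T[:3,:3]@np.asarray(p)+T[:3,3]
    return np.array([c["fx"]*q[0]/q[2]+c["cx"],c["fy"]*q[1]/q[2]+c["cy"]])
E
cat > m.py <<'E'
from h import *
f=lambda u,v,z:ray("top",160+u/2.96,105+v/2.96,z)
def show(name,pts,z):
    P=np.array([f(u,v,z)[:2] for u,v in pts]);print(name,P.round(3).tolist(),"mean",P.mean(0).round(4),"sides",np.linalg.norm(np.roll(P,-1,0)-P,axis=1).round(3),"ang",np.degrees([np.arctan2(*(b-a)[::-1]) for a,b in zip(P,np.roll(P,-1,0))]).round(1))
show("tote",[(275,181),(354,361),(104,475),(24,291)],.07)
show("boxin",[(388,102),(552,68),(600,262),(437,303)],.29)
show("legs",[(353,88),(556,48),(595,345),(411,362)],.225)
show("grip",[(612,273),(638,360)],.343)
show("tab",[(668,262),(728,249),(733,275),(674,288)],.31)
for n,u,v,z in [("spray",188,138,.0),("soln cap",670,197,.165),("frame a",475,375,.03),("frame b",490,525,.03),("frame c",590,380,.02),("scopeTL",733,282,.03),("scopeBL",733,364,.03)]: print(n,f(u,v,z)[:2].round(3))
E
python3 m.py
```

```text
tote [[0.65, 0.032], [0.464, -0.05], [0.349, 0.197], [0.533, 0.285]] mean [0.4991 0.1161] sides [0.203 0.272 0.204 0.278] ang [-156.1  114.9   25.4  -65.2]
boxin [[0.664, -0.077], [0.696, -0.22], [0.525, -0.257], [0.489, -0.119]] mean [ 0.5932 -0.1681] sides [0.146 0.175 0.143 0.18 ] ang [ -77.4 -167.7  104.6   13.3]
legs [[0.698, -0.047], [0.738, -0.234], [0.462, -0.263], [0.446, -0.1]] mean [ 0.586  -0.1612] sides [0.192 0.278 0.165 0.258] ang [ -77.9 -174.    95.6   11.8]
grip [[0.505, -0.256], [0.435, -0.274]] mean [ 0.4704 -0.2651] sides [0.073 0.073] ang [-165.   15.]
tab [[0.521, -0.31], [0.532, -0.36], [0.51, -0.363], [0.499, -0.314]] mean [ 0.5158 -0.3367] sides [0.052 0.022 0.051 0.022] ang [ -77.4 -171.6  102.8   10.9]
spray [0.715 0.132]
soln cap [ 0.612 -0.351]
frame a [ 0.454 -0.176]
frame b [ 0.301 -0.189]
frame c [ 0.451 -0.297]
scopeTL [ 0.554 -0.449]
scopeBL [ 0.467 -0.445]
```

```bash
python3 - <<'E'
from h import *
for u,v in [(148,250),(154,290),(104,295),(99,256)]: print(ray("top",u,v,.105).round(3))
E
```

```text
[0.392 0.327 0.105]
[0.28  0.304 0.105]
[0.265 0.443 0.105]
[0.374 0.465 0.105]
```

Request:
send_rows([
  {"delta_pos": [4,-5.5,0],"yaw": 0.18},
  {"delta_pos": [4,-5.5,0],"yaw": 0.18},
  {"delta_pos": [4,-5.5,0],"yaw": 0.18},
  {"delta_pos": [4,-5.5,0],"yaw": 0.18},
  {"delta_pos": [4,-5.5,0],"yaw": 0.05},
  {"delta_pos": [4,-5.5,0],"yaw": 0},
], grip=-0.3)

```text
t: 0.85
tcp_pos: [0.412, 0.299, 0.2285]
tool_rot: [-0.212, 0.977, -0.001, -0.001]
force: [1.1, 0.5, -0.7]
finger_gap: 0.647
```

Request:
send_rows([
  {"delta_pos": [1.5,-3.1,0],"yaw": 0.01},
  {"delta_pos": [1.6,-3.1,0],"yaw": 0},
  {"delta_pos": [0,0,-4]},
  {"delta_pos": [0,0,-4]},
  {"delta_pos": [0,0,-4]},
  {"delta_pos": [0,0,0]},
])

```text
validation failed for argument at $.co...
```

```bash
python3 - <<'E'
from h import *
s=manip.sense();print(s["tcp_pos"],s["tool_rot"],s["t"])
im=manip.snapshot("wrist");cv2.imwrite("pics/w1.png",im)
E
```

```text
[0.41198369 0.29903675 0.22854949] [-2.11955365e-01  9.77278700e-01 -9.23530709e-04 -6.42555693e-04] 0.85
```

View pics/w1.png

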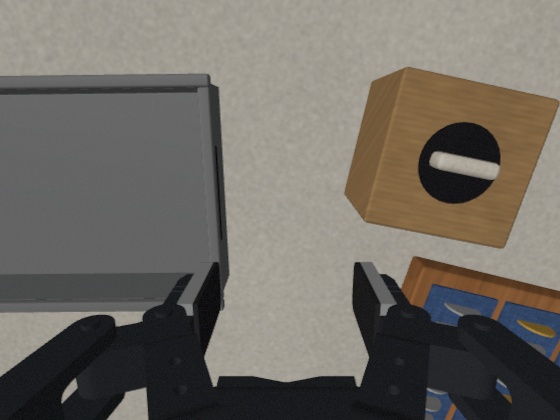

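```bash
cat >> h.py <<'E'
from scipy.spatial.transform import Rotation as Ro
def wray(u,v,z):
    s=manip.sense();c=manip.get_calibration("wrist");M=c["mount"];R=Ro.from_quat(s["tool_rot"]).as_matrix()
    o=s["tcp_pos"]+R@M[:3,3];d=R@M[:3,:3]@np.array([(u-c["cx"])/c["fx"],(v-c["cy"])/c["fy"],1]);return o+d*(z-o[2])/d[2]
E
python3 - <<'E'
from h import *
a=wray(211,75,.07);b=wray(224,308,.07);print(a,b,(a+b)/2,np.linalg.norm(a-b),np.degrees(np.arctan2(*(a-b)[1::-1])))
E
```

```text
[0.3528293  0.19714096 0.07      ] [0.53784502 0.28128045 0.07      ] [0.44533716 0.23921071 0.07      ] 0.2032492766093579 -155.54541114662337
```

Request:
send_rows([
  {"delta_pos": [1.6,-3.1,0],"yaw": 0},
  {"delta_pos": [1.7,-3.2,0],"yaw": 0},
  {"delta_pos": [0,0,-5],"yaw": 0},
  {"delta_pos": [0,0,-5],"yaw": 0},
  {"delta_pos": [0,0,-5],"yaw": 0},
  {"delta_pos": [0,0,0],"yaw": 0},
])

```text
t: 1.65
tcp_pos: [0.4541, 0.2259, 0.0751]
tool_rot: [-0.205, 0.979, -0.003, 0.003]
force: [-0.4, -0.9, 0.6]
finger_gap: 0.652
```

Request:
send_rows([
  {"delta_pos": [-0.9,1.0,0],"yaw": 0.01},
  {"delta_pos": [0,0,0],"yaw": 0},
  {"delta_pos": [0,0,-1.4],"yaw": 0},
  {"delta_pos": [0,0,-1.2],"yaw": 0},
  {"delta_pos": [0,0,0],"yaw": 0},
])

```text
t: 2.28
tcp_pos: [0.448, 0.2386, 0.0535]
tool_rot: [-0.211, 0.977, -0.003, 0.009]
force: [0.3, -0.1, 0.5]
finger_gap: 0.647
```

Request:
send_rows([
  {"delta_pos": [0,0,-0.7],"yaw": 0},
  {"delta_pos": [0,0,0],"yaw": 0},
])

```text
t: 2.52
tcp_pos: [0.4482, 0.2384, 0.0459]
tool_rot: [-0.211, 0.977, -0.003, 0.009]
force: [0.1, -0.6, -0.8]
finger_gap: 0.647
```

Request:
send_rows([
  {"delta_pos": [0,0,0],"yaw": 0},
  {"delta_pos": [0,0,0],"yaw": 0},
  {"delta_pos": [0,0,0],"yaw": 0},
  {"delta_pos": [0,0,0],"yaw": 0},
  {"delta_pos": [0,0,0],"yaw": 0},
], grip=1, force=50)

```text
t: 3.15
tcp_pos: [0.4487, 0.2385, 0.0461]
tool_rot: [-0.212, 0.977, -0.003, 0.009]
force: [0.7, 1.0, -1.2]
finger_gap: 0.107
```

```bash
python3 - <<'E'
from h import *
s=manip.sense();print(s["tcp_pos"],s["tool_rot"],s["force"],s["finger_gap"])
im=manip.snapshot("wrist");cv2.imwrite("pics/w2.png",im)
E
```

```text
[0.44872576 0.2385469  0.04613988] [-0.21175878  0.97727251 -0.00320652  0.009294  ] [ 0.69678974  0.99517355 -1.15426982] 0.10694544686788125
```

View pics/w2.png

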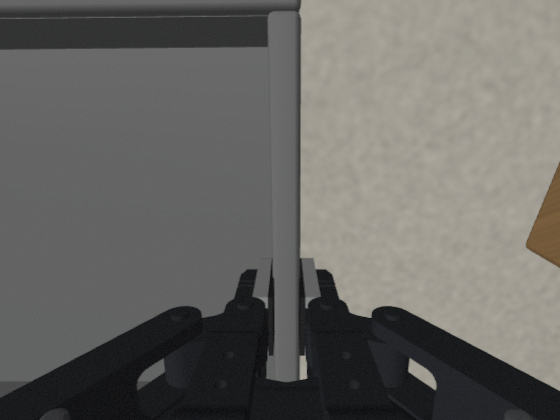

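Request:
send_rows([
  {"delta_pos": [0.9,0.2,0],"yaw": -0.04},
  {"delta_pos": [0.9,0.2,0],"yaw": -0.04},
  {"delta_pos": [0.9,0.2,0],"yaw": -0.04},
  {"delta_pos": [0.9,0.2,0],"yaw": -0.04},
  {"delta_pos": [0.9,0.2,0],"yaw": -0.04},
  {"delta_pos": [0.9,0.1,0],"yaw": 0},
  {"delta_pos": [0,0,0],"yaw": 0},
])

```text
t: 4.08
tcp_pos: [0.499, 0.2485, 0.0462]
tool_rot: [-0.109, 0.994, -0.004, 0.004]
force: [0.6, -0.2, -1.3]
finger_gap: 0.106
```

```bash
python3 - <<'E'
from h import *
s=manip.sense();print(s["tcp_pos"],s["tool_rot"],s["force"],s["finger_gap"])
R=Ro.from_quat(s["tool_rot"]).as_matrix();print("tool y ang",np.degrees(np.arctan2(R[1,1],R[0,1])))
im=manip.snapshot("top");cv2.imwrite("pics/top1.png",im)
cv2.imwrite("pics/c2.png",cv2.convertScaleAbs(cv2.resize(im[105:305,160:430],None,fx=2.96,fy=2.96,interpolation=cv2.INTER_CUBIC),alpha=1.4))
E
```

```text
[0.49902419 0.24848029 0.0461636 ] [-0.10870644  0.99405774 -0.00430032  0.0036908 ] [ 0.58276687 -0.21351343 -1.27689756] 0.10581568821697891
tool y ang 102.47999161315656
```

View pics/c2.png

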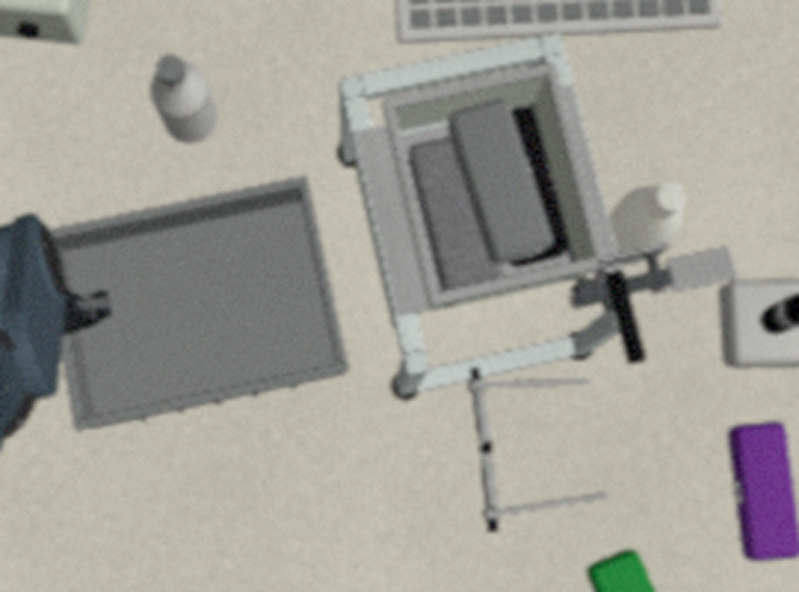

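```bash
python3 - <<'E'
from h import *
f=lambda u,v,z:ray("top",160+u/2.96,105+v/2.96,z)[:2]
a=f(307,177,.07);b=f(349,373,.07);c=f(79,431,.07)
print("tote -y end",a,b,(a+b)/2,np.linalg.norm(a-b),"ang",np.degrees(np.arctan2(*(a-b)[::-1])), "long",np.degrees(np.arctan2(*(c-b)[::-1])),np.linalg.norm(c-b))
p,q=f(347,152,0.0),f(405,385,0.0);print("feet",p,q,(p+q)/2,np.linalg.norm(p-q),np.degrees(np.arctan2(*(p-q)[::-1])))
t=np.radians(13);O=np.array([.595,-.167]);R=np.array([[np.cos(t),np.sin(t)],[-np.sin(t),np.cos(t)]])
m=(a+b)/2;cen=m+.14*np.array([np.cos(np.radians(103)),np.sin(np.radians(103))]);print("tote c in hopper",R@(cen-O), "feet",R@(p-O),R@(q-O))
E
```

```text
tote -y end [ 6.54258991e-01 -4.92240820e-04] [ 0.45173468 -0.04490104] [ 0.55299684 -0.02269664] 0.207336048156053 ang 12.367867239712355 long 102.43870229428025 0.2748549490942917
feet [ 0.70089047 -0.04138849] [ 0.44639875 -0.10433042] [ 0.57364461 -0.07285945] 0.262159728929122 13.891853135753266
tote c in hopper [-0.00846543  0.29005353] feet [0.13143294 0.09857192] [-0.13069503  0.09449137]
```

Request:
send_rows([
  {"delta_pos": [0.8,0.2,0],"yaw": 0.012},
  {"delta_pos": [0.6,-2.4,0],"yaw": 0},
  {"delta_pos": [0.6,-2.4,0],"yaw": 0},
  {"delta_pos": [0.6,-2.4,0],"yaw": 0},
  {"delta_pos": [0,0,0],"yaw": 0},
])

```text
t: 4.75
tcp_pos: [0.5241, 0.1777, 0.0462]
tool_rot: [-0.118, 0.993, -0.004, 0.003]
force: [-0.2, -1.6, -1.7]
finger_gap: 0.103
```

Request:
send_rows([
  {"delta_pos": [0.6,-2.4,0],"yaw": 0},
  {"delta_pos": [0.6,-2.4,0],"yaw": 0},
  {"delta_pos": [0.6,-2.4,0],"yaw": 0},
  {"delta_pos": [0.6,-2.4,0],"yaw": 0},
  {"delta_pos": [0,0,0],"yaw": 0},
])

```text
t: 5.38
tcp_pos: [0.548, 0.0851, 0.0462]
tool_rot: [-0.121, 0.993, -0.003, 0.004]
force: [0.3, 0.1, -2.0]
finger_gap: 0.103
```

```bash
cat > st.py <<'E'
from h import *
s=manip.sense();R=Ro.from_quat(s["tool_rot"]).as_matrix()
t=np.radians(13.2);O=np.array([.595,-.167]);Q=np.array([[np.cos(t),np.sin(t)],[-np.sin(t),np.cos(t)]])
print("t",s["t"],"tcp",s["tcp_pos"].round(4),"hop",(Q@(s["tcp_pos"][:2]-O)).round(4),"tooly",np.degrees(np.arctan2(R[1,1],R[0,1])).round(1),"F",s["force"].round(1),"gap",round(s["finger_gap"],3),"q",s["q"].round(2))
E
python3 st.py
```

```text
t 5.375 tcp [0.548  0.0851 0.0462] hop [0.0118 0.2561] tooly 103.8 F [ 0.3  0.1 -2. ] gap 0.103 q [-0.05  0.71  1.75 -0.01  0.67 -1.85]
```

Request:
send_rows([
  {"delta_pos": [0.5,-2.4,0],"yaw": -0.004},
  {"delta_pos": [0.5,-2.4,0],"yaw": 0},
  {"delta_pos": [0.5,-2.4,0],"yaw": 0},
  {"delta_pos": [0.3,-1.5,0],"yaw": 0},
  {"delta_pos": [0,0,0],"yaw": 0},
])

```text
t: 6.0
tcp_pos: [0.5646, 0.0046, 0.0462]
tool_rot: [-0.122, 0.993, -0.001, 0.003]
force: [0.9, -1.3, -0.4]
finger_gap: 0.107
```

```bash
python3 st.py; python3 - <<'E'
from h import *
im=manip.snapshot("top");cv2.imwrite("pics/top2.png",im)
a=cv2.resize(im[105:255,210:410],(800,600),interpolation=cv2.INTER_CUBIC)
cv2.imwrite("pics/c3.png",cv2.convertScaleAbs(a,alpha=1.5))
E
```

```text
t 6.0 tcp [0.5646 0.0046 0.0462] hop [0.0096 0.174 ] tooly 104.0 F [ 0.9 -1.3 -0.4] gap 0.107 q [-0.19  0.72  1.72  0.    0.69 -2.01]
```

View pics/c3.png

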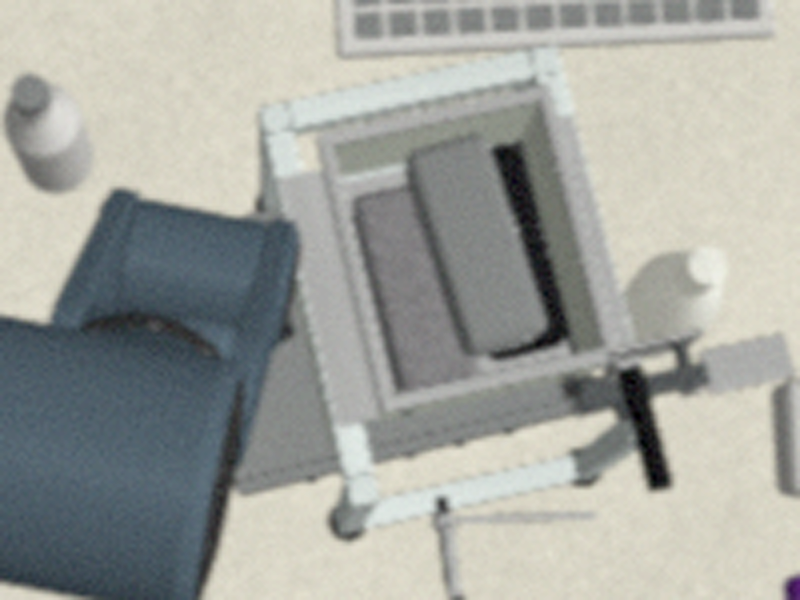

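The tote is under the hopper: its front side, at (400,440) in the crop, runs parallel to the rail. The three cases are still in the shut hopper: grey cloth and black below, grey plastic on top, none of them green or purple. Next I release the tote and retreat.

Request:
send_rows([
  {"delta_pos": [0,0,0],"yaw": 0},
  {"delta_pos": [0,0,0],"yaw": 0},
  {"delta_pos": [0,0,0],"yaw": 0},
  {"delta_pos": [0,0,2],"yaw": 0},
  {"delta_pos": [0,0,3],"yaw": 0},
  {"delta_pos": [-1,3,5],"yaw": 0},
  {"delta_pos": [-1,3,5],"yaw": 0},
  {"delta_pos": [-1,3,5],"yaw": 0},
  {"delta_pos": [-1,2,5],"yaw": 0},
], grip=-0.3)

```text
t: 7.18
tcp_pos: [0.5167, 0.1206, 0.2984]
tool_rot: [-0.121, 0.993, 0.002, -0.005]
force: [0.5, -0.1, -0.2]
finger_gap: 0.649
```

```bash
python3 st.py; python3 - <<'E'
from h import *
im=manip.snapshot("top");cv2.imwrite("pics/top3.png",im)
a=cv2.resize(im[105:255,210:410],(800,600),interpolation=cv2.INTER_CUBIC)
cv2.imwrite("pics/c4.png",cv2.convertScaleAbs(a,alpha=1.5))
E
```

```text
t 7.175 tcp [0.5167 0.1206 0.2984] hop [-0.0106  0.2979] tooly 104.0 F [ 0.5 -0.1 -0.2] gap 0.649 q [ 0.02  0.33  1.58  0.    1.25 -1.8 ]
```

View pics/c4.png

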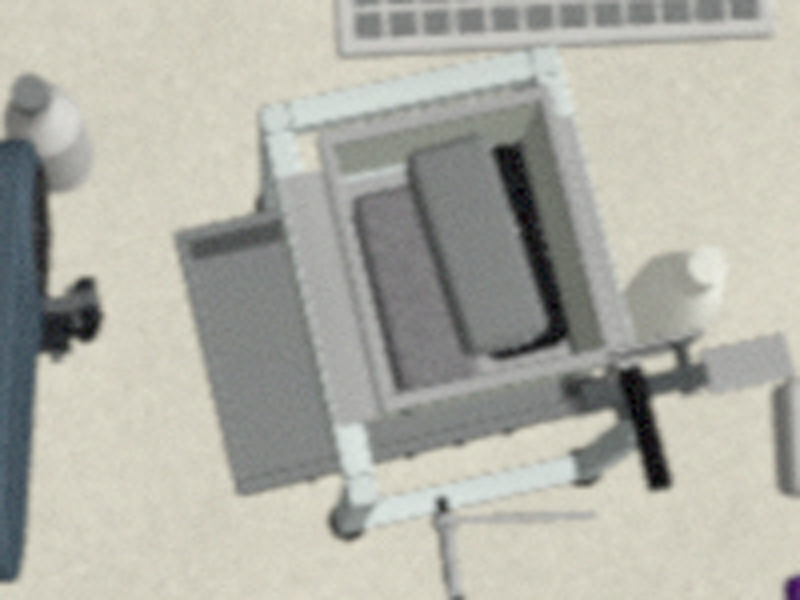

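```bash
python3 - <<'E'
from h import *
t=np.radians(13.2);O=np.array([.595,-.167]);Q=np.array([[np.cos(t),np.sin(t)],[-np.sin(t),np.cos(t)]])
f=lambda u,v,z:ray("top",210+u/4,105+v/4,z)[:2]
a=f(177,232,.07);b=f(238,494,.07);an=np.arctan2(*(a-b)[::-1]);m=(a+b)/2
print("ang",np.degrees(an),np.linalg.norm(a-b),"c hop",Q@(m-.14*np.array([-np.sin(an),np.cos(an)])-O))
tab=np.mean([f(u,v,.308) for u,v in [(703,349),(784,335),(792,377),(712,389)]],0);print("tab",tab,Q@(tab-O))
g=np.mean([f(u,v,.343) for u,v in [(630,370),(660,488)]],0);print("grip",g,Q@(g-O))
for h in [(-.115,-.162),(-.16,.08),(-.1435,-.07)]: print(h,Q.T@np.array(h)+O)
E
```

```text
ang 13.530982334994508 0.20629617596541344 c hop [0.00528244 0.03491345]
tab [ 0.51637692 -0.33776555] [-0.11554023 -0.14830009]
grip [ 0.46962218 -0.26528571] [-0.14450883 -0.06705876]
(-0.115, -0.162) [ 0.52003127 -0.35098013]
(-0.16, 0.08) [ 0.42095931 -0.12564983]
(-0.1435, -0.07) [ 0.47127599 -0.26791887]
```

Request:
send_rows([
  {"delta_pos": [0,0,6],"yaw": 0},
  {"delta_pos": [0,-3,6],"yaw": 0},
  {"delta_pos": [0,-6,0],"yaw": 0},
  {"delta_pos": [0,-6,0],"yaw": 0},
  {"delta_pos": [0,-6,0],"yaw": 0},
  {"delta_pos": [0,-6,0],"yaw": 0},
  {"delta_pos": [0,-6,0],"yaw": 0},
  {"delta_pos": [0,-6,0],"yaw": 0},
  {"delta_pos": [0,-5,0],"yaw": 0},
  {"delta_pos": [0,0,0],"yaw": 0},
], grip=1)

```text
t: 8.48
tcp_pos: [0.5133, -0.3256, 0.4199]
tool_rot: [-0.127, 0.992, 0.003, 0.004]
force: [0.0, 0.7, -0.7]
finger_gap: 0.003
```

```bash
python3 st.py
```

```text
t 8.475 tcp [ 0.5133 -0.3256  0.4199] hop [-0.1157 -0.1358] tooly 104.5 F [ 0.   0.7 -0.7] gap 0.003 q [-0.75  0.35  1.2   0.01  1.58 -2.58]
```

Request:
send_rows([
  {"delta_pos": [0.7,-2.5,-3],"yaw": 0},
  {"delta_pos": [0,0,-3],"yaw": 0},
  {"delta_pos": [0,0,-2],"yaw": 0},
  {"delta_pos": [0,0,0],"yaw": 0},
])

```text
t: 8.98
tcp_pos: [0.5199, -0.3473, 0.337]
tool_rot: [-0.127, 0.992, 0.005, 0.004]
force: [0.6, 0.4, 0.4]
finger_gap: 0.0
```

```bash
python3 st.py
```

```text
t 8.975 tcp [ 0.5199 -0.3473  0.337 ] hop [-0.1143 -0.1584] tooly 104.6 F [0.6 0.4 0.4] gap 0.0 q [-0.77  0.43  1.29  0.01  1.42 -2.6 ]
```

Over the tab. I'll press down in small steps.

Request:
send_rows([
  {"delta_pos": [0,-0.2,-1.5],"yaw": 0},
  {"delta_pos": [0,0,-1],"yaw": 0},
  {"delta_pos": [0,0,0],"yaw": 0},
])

```text
t: 9.35
tcp_pos: [0.5208, -0.3484, 0.3125]
tool_rot: [-0.128, 0.992, 0.004, 0.005]
force: [0.2, -0.6, 0.3]
finger_gap: 0.001
```

Request:
send_rows([
  {"delta_pos": [0,0,-0.7],"yaw": 0},
  {"delta_pos": [0,0,-0.5],"yaw": 0},
  {"delta_pos": [0,0,0],"yaw": 0},
])

```text
t: 9.72
tcp_pos: [0.5222, -0.3515, 0.3037]
tool_rot: [-0.128, 0.992, -0.0, 0.007]
force: [0.2, -0.1, -0.6]
finger_gap: 0.004
```

Request:
send_rows([
  {"delta_pos": [0,0.2,-0.6],"yaw": 0},
  {"delta_pos": [0,0,-0.3],"yaw": 0},
  {"delta_pos": [0,0,0],"yaw": 0},
])

```text
t: 10.1
tcp_pos: [0.523, -0.3516, 0.2957]
tool_rot: [-0.128, 0.992, -0.003, 0.008]
force: [-0.1, -2.4, 3.0]
finger_gap: 0.003
```

```bash
python3 st.py; python3 - <<'E'
from h import *
im=manip.snapshot("top");cv2.imwrite("pics/top4.png",im)
a=cv2.resize(im[105:255,210:410],(800,600),interpolation=cv2.INTER_CUBIC)
cv2.imwrite("pics/c5.png",cv2.convertScaleAbs(a,alpha=1.5))
E
```

```text
t 10.1 tcp [ 0.523  -0.3516  0.2957] hop [-0.1122 -0.1633] tooly 104.7 F [-0.1 -2.4  3. ] gap 0.003 q [-0.77  0.47  1.35  0.01  1.31 -2.6 ]
```

View pics/c5.png

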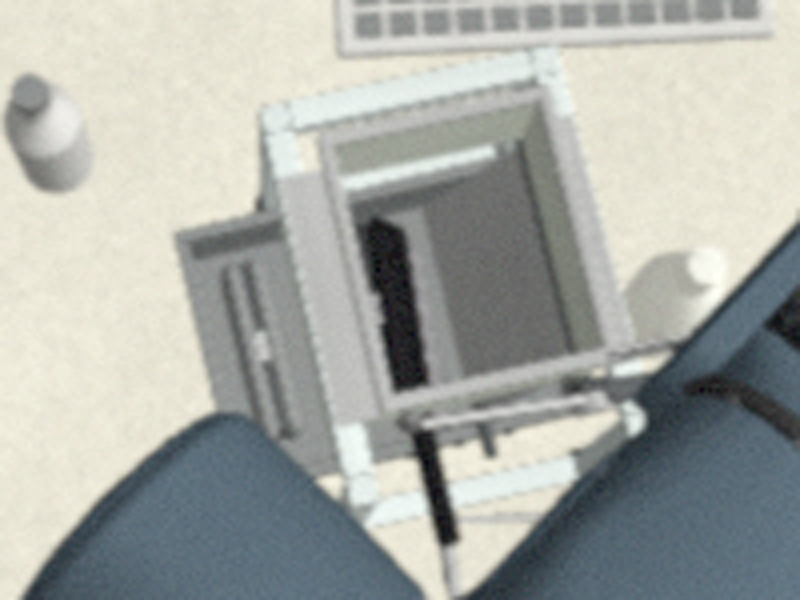

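The door hangs open: the lever has swung over to (440,490) in the crop, and the black case has dropped to (400,300). I'll lift off and move to the +y side of the lever.

Request:
send_rows([
  {"delta_pos": [0,0,5],"yaw": 0},
  {"delta_pos": [0,0,6],"yaw": 0},
  {"delta_pos": [-2.5,6,1],"yaw": 0},
  {"delta_pos": [-2.5,6,0],"yaw": 0},
  {"delta_pos": [-2.5,6,0],"yaw": 0},
  {"delta_pos": [-3,6,0],"yaw": 0},
  {"delta_pos": [0,0,0],"yaw": 0},
])

```text
t: 11.02
tcp_pos: [0.4176, -0.1124, 0.4099]
tool_rot: [-0.128, 0.992, 0.011, 0.003]
force: [0.3, -0.3, 0.1]
finger_gap: 0.0
```

```bash
python3 st.py; python3 - <<'E'
from h import *
a=manip.snapshot("scene");b=manip.snapshot("top");cv2.imwrite("pics/s5.png",a);cv2.imwrite("pics/t5.png",b)
A=cv2.resize(a[120:320,190:360],(510,600),interpolation=cv2.INTER_CUBIC)
B=cv2.resize(b[110:260,210:390],(290*2//2,242),interpolation=cv2.INTER_CUBIC)
B=cv2.copyMakeBorder(B,0,600-242,0,0,cv2.BORDER_CONSTANT)
cv2.imwrite("pics/c6.png",cv2.convertScaleAbs(np.hstack([A,B]),alpha=1.6))
E
```

```text
t 11.025 tcp [ 0.4176 -0.1124  0.4099] hop [-0.1603  0.0937] tooly 104.8 F [ 0.3 -0.3  0.1] gap 0.0 q [-0.54  0.07  1.6   0.02  1.48 -2.37]
```

View pics/c6.png

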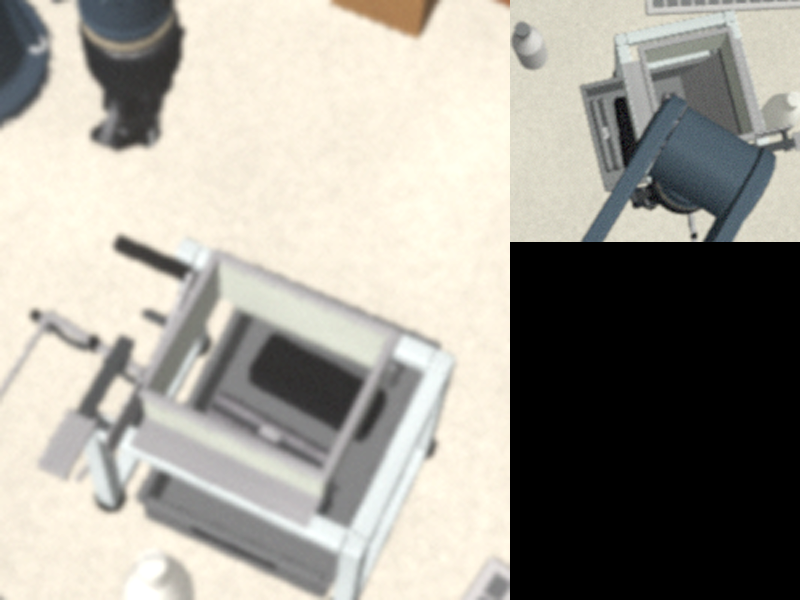

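```bash
python3 - <<'E'
from h import *
t=np.radians(13.2);O=np.array([.595,-.167]);Q=np.array([[np.cos(t),np.sin(t)],[-np.sin(t),np.cos(t)]])
for n,u,v in [("scene",280,263),("scene",295,248),("scene",262,252),("scene",298,268),("top",269,194),("top",281,190)]:
  for z in (.03,.06,.1): print(n,u,v,z,(Q@(ray(n,u,v,z)[:2]-O)).round(3))
a=cv2.imread("pics/s5.png")[195:300,225:345];cv2.imwrite("pics/c7.png",cv2.convertScaleAbs(cv2.resize(a,(685,600),interpolation=cv2.INTER_CUBIC),alpha=2.2))
E
```

```text
scene 280 263 0.03 [-0.011  0.032]
scene 280 263 0.06 [-0.007  0.022]
scene 280 263 0.1 [-0.     0.008]
scene 295 248 0.03 [0.009 0.097]
scene 295 248 0.06 [0.013 0.085]
scene 295 248 0.1 [0.019 0.07 ]
scene 262 252 0.03 [-0.077  0.04 ]
scene 262 252 0.06 [-0.071  0.03 ]
scene 262 252 0.1 [-0.063  0.016]
scene 298 268 0.03 [0.045 0.042]
scene 298 268 0.06 [0.049 0.031]
scene 298 268 0.1 [0.053 0.018]
top 269 194 0.03 [0.011 0.152]
top 269 194 0.06 [0.006 0.153]
top 269 194 0.1 [-0.002  0.153]
top 281 190 0.03 [0.015 0.113]
top 281 190 0.06 [0.01  0.114]
top 281 190 0.1 [0.002 0.116]
```

View pics/c7.png

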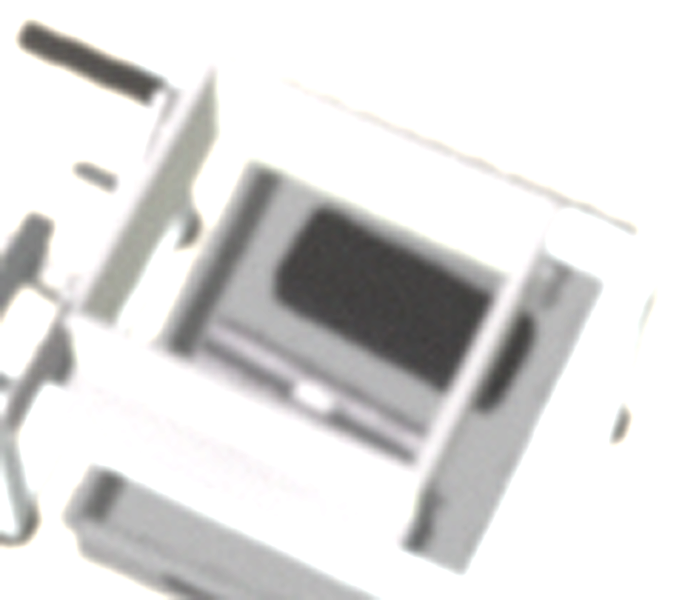

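```bash
python3 - <<'E'
from h import *
t=np.radians(13.2);O=np.array([.595,-.167]);Q=np.array([[np.cos(t),np.sin(t)],[-np.sin(t),np.cos(t)]])
m=lambda i,u,v:cv2.imread(f"pics/{i}.png")[v-1:v+2,u-1:u+2].reshape(-1,3).mean(0).round()
print("cloth",m("top3",312,177),"plastic",m("top3",327,167),"tote floor",m("top3",273,190))
for u,v in [(320,180),(337,170),(318,165),(325,190),(268,185),(275,180),(271,192),(280,195),(300,185)]: print("top4",u,v,m("top4",u,v),"hop z.04",(Q@(ray("top",u,v,.04)[:2]-O)).round(3))
for n,u,v in [("scene0",262,240),("scene0",280,245),("s5",265,260),("s5",272,266),("s5",290,267),("s5",262,240),("s5",275,255)]: print(n,u,v,m(n,u,v),"z.04",(Q@(ray("scene",u,v,.04)[:2]-O)).round(3))
for h in [(0,.03),(0,.16),(0,.11),(0,-.008)]:
  for z in (.02,.05,.08): p=np.r_[Q.T@np.array(h)+O,z];print(h,z,proj("top",p).round(),proj("scene",p).round())
E
```

```text
cloth [82. 82. 82.] plastic [86. 87. 85.] tote floor [87. 89. 87.]
top4 320 180 [90. 92. 90.] hop z.04 [ 0.017 -0.012]
top4 337 170 [69. 70. 70.] hop z.04 [ 0.037 -0.072]
top4 318 165 [78. 78. 78.] hop z.04 [ 0.065 -0.018]
top4 325 190 [72. 73. 73.] hop z.04 [-0.017 -0.02 ]
top4 268 185 [71. 71. 70.] hop z.04 [0.038 0.149]
top4 275 180 [90. 91. 89.] hop z.04 [0.048 0.124]
top4 271 192 [79. 80. 78.] hop z.04 [0.014 0.145]
top4 280 195 [101. 103. 101.] hop z.04 [-0.001  0.12 ]
top4 300 185 [113. 114. 114.] hop z.04 [0.016 0.052]
scene0 262 240 [81. 80. 81.] z.04 [-0.093  0.072]
scene0 280 245 [79. 78. 78.] z.04 [-0.035  0.082]
s5 265 260 [89. 87. 89.] z.04 [-0.055  0.017]
s5 272 266 [110. 110. 111.] z.04 [-0.027  0.01 ]
s5 290 267 [86. 84. 86.] z.04 [0.023 0.031]
s5 262 240 [66. 67. 66.] z.04 [-0.093  0.072]
s5 275 255 [79. 78. 78.] z.04 [-0.035  0.045]
(0, 0.03) 0.02 [308. 190.] [283. 266.]
(0, 0.03) 0.05 [308. 188.] [283. 263.]
(0, 0.03) 0.08 [309. 186.] [283. 259.]
(0, 0.16) 0.02 [267. 199.] [301. 231.]
(0, 0.16) 0.05 [267. 197.] [301. 227.]
(0, 0.16) 0.08 [267. 195.] [302. 223.]
(0, 0.11) 0.02 [283. 195.] [294. 245.]
(0, 0.11) 0.05 [283. 193.] [294. 241.]
(0, 0.11) 0.08 [283. 191.] [295. 237.]
(0, -0.008) 0.02 [319. 187.] [278. 277.]
(0, -0.008) 0.05 [320. 185.] [278. 274.]
(0, -0.008) 0.08 [321. 183.] [278. 270.]
```

Request:
send_rows([
  {"delta_pos": [1,6,0],"yaw": 0},
  {"delta_pos": [1,6,0],"yaw": 0},
  {"delta_pos": [1,6,0],"yaw": 0},
  {"delta_pos": [1,6,0],"yaw": 0},
  {"delta_pos": [0,0,0],"yaw": 0},
])

```text
t: 11.75
tcp_pos: [0.4678, 0.125, 0.4075]
tool_rot: [-0.121, 0.993, 0.01, 0.003]
force: [0.3, -0.6, 1.2]
finger_gap: -0.001
```

```bash
python3 st.py; python3 - <<'E'
from h import *
a=manip.snapshot("scene");b=manip.snapshot("top");cv2.imwrite("pics/s6.png",a);cv2.imwrite("pics/t6.png",b)
A=cv2.resize(a[195:305,225:345],(400,367),interpolation=cv2.INTER_CUBIC)
B=cv2.resize(b[120:240,250:380],(400,369),interpolation=cv2.INTER_CUBIC)[:367]
cv2.imwrite("pics/c8.png",cv2.convertScaleAbs(np.hstack([A,B]),alpha=1.7))
E
```

```text
t 11.75 tcp [0.4678 0.125  0.4075] hop [-0.0572  0.3133] tooly 103.9 F [ 0.3 -0.6  1.2] gap -0.001 q [ 0.02  0.15  1.51  0.02  1.47 -1.8 ]
```

View pics/c8.png

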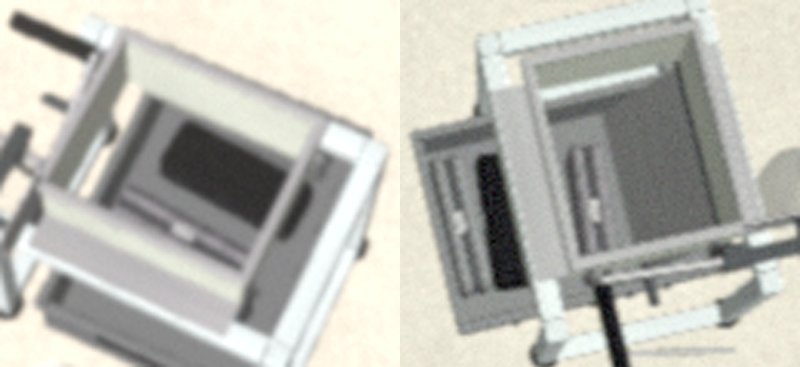

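All three cases are in the tote. In the right half, one grey case stands on its side at (460,225), the black one is beside it at (500,220), and the other grey one is on its side at (590,200), clear of the door edge. Next I close the door with the lever.

Request:
send_rows([
  {"delta_pos": [-1.3,-5.4,0],"yaw": 0},
  {"delta_pos": [-1.3,-5.4,0],"yaw": 0},
  {"delta_pos": [-1.3,-5.4,0],"yaw": 0},
  {"delta_pos": [-1.3,-4.2,0],"yaw": 0},
  {"delta_pos": [0,0,-4],"yaw": 0},
  {"delta_pos": [0,0,-4],"yaw": 0},
  {"delta_pos": [0,0,0],"yaw": 0},
])

```text
t: 12.72
tcp_pos: [0.4129, -0.1038, 0.3253]
tool_rot: [-0.106, 0.994, 0.007, 0.002]
force: [0.2, -0.1, 0.5]
finger_gap: -0.0
```

```bash
python3 st.py
```

```text
t 12.725 tcp [ 0.4129 -0.1038  0.3253] hop [-0.1629  0.1031] tooly 102.2 F [ 0.2 -0.1  0.5] gap -0.0 q [-0.52  0.13  1.77  0.02  1.24 -2.31]
```

Request:
send_rows([
  {"delta_pos": [-0.1,0.7,-3],"yaw": 0.01},
  {"delta_pos": [0,0,-3],"yaw": 0},
  {"delta_pos": [0,0,-2.2],"yaw": 0},
  {"delta_pos": [0,0,0],"yaw": 0},
])

```text
t: 13.22
tcp_pos: [0.4159, -0.1038, 0.2475]
tool_rot: [-0.107, 0.994, 0.003, 0.007]
force: [1.1, 0.2, -0.2]
finger_gap: 0.001
```

```bash
python3 st.py
```

```text
t 13.225 tcp [ 0.4159 -0.1038  0.2475] hop [-0.1599  0.1024] tooly 102.3 F [ 1.1  0.2 -0.2] gap 0.001 q [-0.52  0.23  1.89  0.02  1.01 -2.31]
```

Request:
send_rows([
  {"delta_pos": [0.35,-1.5,0],"yaw": 0},
  {"delta_pos": [0.35,-1.5,0.4],"yaw": 0},
  {"delta_pos": [0.3,-1.1,1.2],"yaw": 0},
  {"delta_pos": [0,0,0],"yaw": 0},
])

```text
t: 13.72
tcp_pos: [0.4248, -0.1371, 0.2687]
tool_rot: [-0.104, 0.994, 0.017, 0.008]
force: [-0.5, 1.1, -1.4]
finger_gap: -0.002
```

```bash
python3 st.py
```

```text
t 13.725 tcp [ 0.4248 -0.1371  0.2687] hop [-0.1589  0.0679] tooly 102.0 F [-0.5  1.1 -1.4] gap -0.002 q [-0.59  0.23  1.81  0.04  1.11 -2.39]
```

Request:
send_rows([
  {"delta_pos": [0.35,-1.5,0.3],"yaw": 0},
  {"delta_pos": [0.35,-1.5,0.8],"yaw": 0},
  {"delta_pos": [0,0,0],"yaw": 0},
])

```text
t: 14.1
tcp_pos: [0.427, -0.1462, 0.2849]
tool_rot: [-0.102, 0.994, 0.044, 0.007]
force: [0.1, 0.5, -0.3]
finger_gap: -0.001
```

```bash
python3 st.py
```

```text
t 14.1 tcp [ 0.427  -0.1462  0.2849] hop [-0.1588  0.0586] tooly 101.8 F [ 0.1  0.5 -0.3] gap -0.001 q [-0.63  0.23  1.76  0.08  1.2  -2.44]
```

```bash
python3 - <<'E'
from h import *
im=manip.snapshot("scene");cv2.imwrite("pics/s7.png",im)
for n in ("s6","s7"):
    g=cv2.cvtColor(cv2.imread(f"pics/{n}.png"),6)[180:260,205:265]
    k,l,st,c=cv2.connectedComponentsWithStats((g<45).astype(np.uint8))
    print(n,[(st[i].tolist(),c[i].round(1).tolist()) for i in range(1,k) if st[i][4]>15])
t=np.radians(13.2);O=np.array([.595,-.167]);Q=np.array([[np.cos(t),np.sin(t)],[-np.sin(t),np.cos(t)]])
for th in(1.1,1.0,.9,.8,.6,.4,0):
    e=[np.r_[Q.T@np.array([x,-.07+.138*np.sin(th)])+O,.205+.138*np.cos(th)] for x in(-.106,-.181)]
    print(th,[(proj("scene",p)-[205,180]).round(1).tolist() for p in e])
print(manip.sense()["tau"].round(1))
E
```

```text
s6 [([25, 20, 22, 12, 63], [35.8, 25.7])]
s7 [([11, 0, 32, 33, 408], [26.3, 12.7])]
1.1 [[47.6, 31.2], [23.2, 20.3]]
1.0 [[46.2, 31.3], [21.7, 20.4]]
0.9 [[44.7, 31.9], [19.9, 20.9]]
0.8 [[42.9, 33.0], [18.0, 21.8]]
0.6 [[38.9, 36.6], [13.5, 25.2]]
0.4 [[34.2, 42.1], [8.5, 30.4]]
0 [[23.9, 57.8], [-2.2, 45.8]]
[ -2.4 -27.6 -18.4  -1.   -1.1   0. ]
```

Request:
send_rows([
  {"delta_pos": [0.6,-2.6,0],"yaw": 0},
  {"delta_pos": [0.6,-2.6,0],"yaw": 0},
])

```text
t: 14.4
tcp_pos: [0.4284, -0.1544, 0.2937]
tool_rot: [-0.101, 0.99, 0.098, 0.001]
force: [-9.8, 57.7, 54.3]
finger_gap: -0.002
```

```bash
python3 st.py;  python3 -c "
from h import *;print(Ro.from_quat(manip.sense()['tool_rot']).as_matrix()[:,2].round(3))"
```

```text
t 14.4 tcp [ 0.4284 -0.1544  0.2937] hop [-0.1594  0.0503] tooly 101.8 F [-9.8 57.7 54.3] gap -0.002 q [-0.69  0.26  1.71  0.14  1.31 -2.51]
[-0.018  0.195 -0.981]
```

Request:
send_rows([
  {"delta_pos": [-0.3,1.5,1.0],"yaw": 0},
  {"delta_pos": [-0.7,3,3],"yaw": 0},
  {"delta_pos": [-0.7,3,3],"yaw": 0},
  {"delta_pos": [0,0,0],"yaw": 0},
  {"delta_pos": [0,0,0],"yaw": 0},
])

```text
t: 15.02
tcp_pos: [0.414, -0.0826, 0.3703]
tool_rot: [-0.101, 0.99, 0.093, 0.006]
force: [0.7, 0.8, -1.1]
finger_gap: 0.001
```

```bash
cat >> st.py <<'E'
print("axis",R[:,2].round(3),"in hopper",(Q@R[:2,2]).round(3))
E
python3 st.py; python3 - <<'E'
from h import *
im=manip.snapshot("scene");cv2.imwrite("pics/s8.png",im)
for n in ("s6","s8"):
    g=cv2.cvtColor(cv2.imread(f"pics/{n}.png"),6)[180:260,205:265]
    k,l,st,c=cv2.connectedComponentsWithStats((g<55).astype(np.uint8))
    print(n,[(st[i].tolist(),c[i].round(1).tolist()) for i in range(1,k) if st[i][4]>15])
E
```

```text
t 15.025 tcp [ 0.414  -0.0826  0.3703] hop [-0.1569  0.1235] tooly 101.8 F [ 0.7  0.8 -1.1] gap 0.001 q [-0.58  0.11  1.68  0.15  1.46 -2.38]
axis [-0.006  0.186 -0.983] in hopper [0.036 0.182]
s6 [([24, 20, 24, 12, 87], [35.3, 25.5]), ([51, 58, 9, 19, 51], [55.2, 67.7])]
s8 [([24, 20, 23, 12, 84], [35.3, 25.5]), ([51, 58, 9, 18, 44], [55.3, 67.3])]
```

Request:
send_rows([
  {"delta_pos": [0.7,-2.8,0],"yaw": 0},
  {"delta_pos": [0.7,-2.8,-1.5],"yaw": 0},
  {"delta_pos": [0.5,-2,-1.5],"yaw": 0},
  {"delta_pos": [0,0,0],"yaw": 0},
  {"delta_pos": [0,0,0],"yaw": 0},
], grip=0)

```text
t: 15.7
tcp_pos: [0.433, -0.1642, 0.335]
tool_rot: [-0.098, 0.991, 0.096, 0.004]
force: [0.0, 0.6, -0.1]
finger_gap: 0.494
```

```bash
python3 st.py
```

```text
t 15.7 tcp [ 0.433  -0.1642  0.335 ] hop [-0.1571  0.0397] tooly 101.5 F [ 0.   0.6 -0.1] gap 0.494 q [-0.7   0.23  1.63  0.14  1.42 -2.5 ]
axis [-0.012  0.19  -0.982] in hopper [0.032 0.188]
```

Request:
send_rows([
  {"delta_pos": [-0.1,0.4,-2.1],"yaw": 0},
  {"delta_pos": [-0.1,0.4,-2.1],"yaw": 0},
  {"delta_pos": [-0.1,0.4,-2.1],"yaw": 0},
  {"delta_pos": [-0.1,0.4,-1.8],"yaw": 0},
  {"delta_pos": [0,0,0],"yaw": 0},
])

```text
t: 16.32
tcp_pos: [0.4289, -0.1443, 0.2548]
tool_rot: [-0.101, 0.99, 0.095, 0.005]
force: [-0.4, 0.0, 0.3]
finger_gap: 0.5
```

```bash
python3 st.py
```

```text
t 16.325 tcp [ 0.4289 -0.1443  0.2548] hop [-0.1565  0.06  ] tooly 101.8 F [-0.4  0.   0.3] gap 0.5 q [-0.67  0.3   1.77  0.15  1.2  -2.51]
axis [-0.009  0.188 -0.982] in hopper [0.035 0.185]
```

Request:
send_rows([
  {"delta_pos": [0.1,-0.5,-0.6],"yaw": 0},
  {"delta_pos": [0,0,0],"yaw": 0},
])

```text
t: 16.58
tcp_pos: [0.431, -0.1499, 0.2502]
tool_rot: [-0.101, 0.99, 0.093, 0.007]
force: [0.4, 0.5, -0.6]
finger_gap: 0.497
```

Request:
send_rows([
  {"delta_pos": [0,0,0],"yaw": 0},
  {"delta_pos": [0,0,0],"yaw": 0},
  {"delta_pos": [0,0,0],"yaw": 0},
  {"delta_pos": [0,0,0],"yaw": 0},
], grip=1, force=25)

```text
t: 17.08
tcp_pos: [0.4304, -0.146, 0.2519]
tool_rot: [-0.101, 0.99, 0.097, 0.007]
force: [-0.4, 0.5, -1.6]
finger_gap: 0.181
```

```bash
python3 st.py
```

```text
t 17.075 tcp [ 0.4304 -0.146   0.2519] hop [-0.1554  0.058 ] tooly 101.9 F [-0.4  0.5 -1.6] gap 0.181 q [-0.67  0.31  1.77  0.16  1.19 -2.52]
axis [-0.006  0.194 -0.981] in hopper [0.038 0.191]
```

Request:
send_rows([
  {"delta_pos": [0.24,-1.04,1.77],"yaw": 0},
  {"delta_pos": [0.3,-1.3,1.58],"yaw": 0},
])

```text
t: 17.32
tcp_pos: [0.4354, -0.1673, 0.2848]
tool_rot: [-0.102, 0.99, 0.101, 0.006]
force: [1.6, 2.3, -1.6]
finger_gap: 0.174
```

```bash
cat >> st.py <<'E'
b=Q@(s["tcp_pos"]-.019*R[:,2])[:2]-Q@O; bz=(s["tcp_pos"]-.019*R[:,2])[2]
print("grasp hop",b.round(4),round(bz,4),"theta",np.arctan2(b[1]+.07,bz-.205).round(3),"r",np.hypot(b[1]+.07,bz-.205).round(4))
E
python3 st.py
```

```text
t 17.325 tcp [ 0.4354 -0.1673  0.2848] hop [-0.1555  0.0362] tooly 101.9 F [ 1.6  2.3 -1.6] gap 0.174 q [-0.71  0.29  1.7   0.15  1.3  -2.53]
axis [-0.008  0.201 -0.98 ] in hopper [0.038 0.197]
grasp hop [-0.1562  0.0324] 0.3034 theta 0.805 r 0.142
```

Request:
send_rows([
  {"delta_pos": [0.37,-1.6,1.15],"yaw": 0},
  {"delta_pos": [0.4,-1.7,1.0],"yaw": 0},
])

```text
t: 17.58
tcp_pos: [0.4413, -0.1928, 0.3085]
tool_rot: [-0.102, 0.989, 0.111, 0.005]
force: [0.3, 7.3, 4.7]
finger_gap: 0.177
```

```bash
python3 st.py
```

```text
t 17.575 tcp [ 0.4413 -0.1928  0.3085] hop [-0.1556  0.01  ] tooly 102.0 F [0.3 7.3 4.7] gap 0.177 q [-0.74  0.3   1.62  0.16  1.39 -2.56]
axis [-0.013  0.221 -0.975] in hopper [0.038 0.218]
grasp hop [-0.1563  0.0059] 0.327 theta 0.556 r 0.1437
```

Request:
send_rows([
  {"delta_pos": [0.45,-2.0,1.1],"yaw": 0},
  {"delta_pos": [0.48,-2.1,0.9],"yaw": 0},
])

```text
t: 17.82
tcp_pos: [0.4503, -0.2314, 0.3287]
tool_rot: [-0.103, 0.988, 0.115, 0.005]
force: [3.2, 0.3, -12.2]
finger_gap: 0.171
```

```bash
python3 st.py
```

```text
t 17.825 tcp [ 0.4503 -0.2314  0.3287] hop [-0.1556 -0.0296] tooly 102.1 F [  3.2   0.3 -12.2] gap 0.171 q [-0.79  0.32  1.52  0.15  1.48 -2.59]
axis [-0.014  0.228 -0.974] in hopper [0.038 0.225]
grasp hop [-0.1563 -0.0339] 0.3472 theta 0.248 r 0.1467
```

Request:
send_rows([
  {"delta_pos": [0.4,-1.8,0],"yaw": 0},
  {"delta_pos": [0.4,-1.8,-0.1],"yaw": 0},
])

```text
t: 18.08
tcp_pos: [0.4576, -0.263, 0.332]
tool_rot: [-0.104, 0.987, 0.122, 0.005]
force: [-1.7, 2.8, 8.7]
finger_gap: 0.175
```

```bash
python3 st.py
```

```text
t 18.075 tcp [ 0.4576 -0.263   0.332 ] hop [-0.1557 -0.062 ] tooly 102.3 F [-1.7  2.8  8.7] gap 0.175 q [-0.82  0.36  1.45  0.15  1.52 -2.63]
axis [-0.016  0.241 -0.97 ] in hopper [0.04  0.239]
grasp hop [-0.1565 -0.0666] 0.3504 theta 0.024 r 0.1455
```

Request:
send_rows([
  {"delta_pos": [0.25,-1.1,0.1],"yaw": 0},
  {"delta_pos": [0.25,-1.0,0],"yaw": 0},
])

```text
t: 18.32
tcp_pos: [0.4592, -0.2706, 0.3322]
tool_rot: [-0.105, 0.984, 0.141, 0.002]
force: [-4.3, 28.5, 7.2]
finger_gap: 0.174
```

```bash
python3 st.py
```

```text
t 18.325 tcp [ 0.4592 -0.2706  0.3322] hop [-0.1559 -0.0699] tooly 102.5 F [-4.3 28.5  7.2] gap 0.174 q [-0.84  0.38  1.42  0.17  1.56 -2.64]
axis [-0.027  0.277 -0.96 ] in hopper [0.037 0.276]
grasp hop [-0.1566 -0.0751] 0.3504 theta -0.035 r 0.1455
```

Request:
send_rows([
  {"delta_pos": [0,0,0],"yaw": 0},
  {"delta_pos": [-0.15,0.6,0],"yaw": 0},
  {"delta_pos": [-0.2,0.8,0],"yaw": 0},
  {"delta_pos": [-0.2,0.8,0],"yaw": 0},
])

```text
t: 18.82
tcp_pos: [0.4576, -0.2628, 0.3323]
tool_rot: [-0.104, 0.987, 0.122, 0.006]
force: [3.3, -17.3, -4.4]
finger_gap: 0.175
```

```bash
python3 st.py
```

```text
t 18.825 tcp [ 0.4576 -0.2628  0.3323] hop [-0.1556 -0.0619] tooly 102.2 F [  3.3 -17.3  -4.4] gap 0.175 q [-0.82  0.36  1.45  0.15  1.52 -2.63]
axis [-0.014  0.241 -0.97 ] in hopper [0.041 0.238]
grasp hop [-0.1564 -0.0664] 0.3507 theta 0.025 r 0.1458
```

The lever resists a 17 N pull at about 0.025 rad, so the catch holds. I'll release it and lift away.

Request:
send_rows([
  {"delta_pos": [0.1,-0.4,0],"yaw": 0},
  {"delta_pos": [0,0,0],"yaw": 0},
])

```text
t: 19.08
tcp_pos: [0.4583, -0.266, 0.3323]
tool_rot: [-0.103, 0.987, 0.123, 0.006]
force: [-0.1, 2.6, 2.3]
finger_gap: 0.178
```

Request:
send_rows([
  {"delta_pos": [0,0,0],"yaw": 0},
  {"delta_pos": [0,0,0],"yaw": 0},
  {"delta_pos": [0,0,0],"yaw": 0},
  {"delta_pos": [0.1,-0.5,2],"yaw": 0},
  {"delta_pos": [0.15,-0.7,3],"yaw": 0},
  {"delta_pos": [0.15,-0.7,3],"yaw": 0},
  {"delta_pos": [0,0,5],"yaw": 0},
  {"delta_pos": [-1,5,2],"yaw": 0},
], grip=0)

```text
t: 20.08
tcp_pos: [0.4513, -0.237, 0.4823]
tool_rot: [-0.1, 0.987, 0.124, 0.003]
force: [0.2, 0.4, 0.3]
finger_gap: 0.503
```

Request:
send_rows([
  {"delta_pos": [0,6,0],"yaw": 0},
  {"delta_pos": [0,6,0],"yaw": 0},
  {"delta_pos": [0,6,0],"yaw": 0},
  {"delta_pos": [0,6,0],"yaw": 0},
  {"delta_pos": [0,6,0],"yaw": 0},
  {"delta_pos": [0,6,0],"yaw": 0},
  {"delta_pos": [0,0,0],"yaw": 0},
])

```text
t: 20.95
tcp_pos: [0.4491, 0.1347, 0.4853]
tool_rot: [-0.101, 0.987, 0.122, 0.007]
force: [0.4, -0.2, 0.6]
finger_gap: 0.498
```

```bash
python3 st.py; python3 - <<'E'
from h import *
a=manip.snapshot("scene");b=manip.snapshot("top");cv2.imwrite("pics/s9.png",a);cv2.imwrite("pics/t9.png",b)
t3=cv2.imread("pics/top3.png");s0=cv2.imread("pics/scene0.png")
def diff(x,y,r):
    d=(cv2.absdiff(x,y).max(2)>25).astype(np.uint8);k,l,st,c=cv2.connectedComponentsWithStats(d)
    print(r,[(st[i].tolist()) for i in range(1,k) if st[i][4]>12])
diff(b,t3,"top vs shut"); diff(b,cv2.imread("pics/top0.png"),"top vs start"); diff(a,s0,"scene vs start")
for n in("s9","scene0"):
    g=cv2.cvtColor(cv2.imread(f"pics/{n}.png"),6)[215:285,195:250];k,l,st,c=cv2.connectedComponentsWithStats((g<55).astype(np.uint8))
    print(n,[(st[i].tolist(),c[i].round(1).tolist()) for i in range(1,k) if st[i][4]>15])
E
```

```text
t 20.95 tcp [0.4491 0.1347 0.4853] hop [-0.0732  0.327 ] tooly 101.9 F [ 0.4 -0.2  0.6] gap 0.498 q [-0.11  0.08  1.43  0.24  1.67 -1.86]
axis [-0.011  0.242 -0.97 ] in hopper [0.045 0.238]
grasp hop [-0.074   0.3225] 0.5037 theta 0.92 r 0.4932
top vs shut [[174, 139, 48, 13, 366], [0, 140, 249, 280, 21090], [298, 141, 54, 62, 1759], [274, 170, 18, 45, 455], [260, 173, 6, 20, 28], [265, 172, 5, 16, 29], [163, 179, 5, 5, 13], [197, 180, 8, 4, 13], [188, 187, 10, 4, 16], [271, 196, 7, 20, 39], [310, 208, 10, 5, 27], [195, 279, 7, 14, 39], [149, 287, 49, 16, 292], [160, 349, 31, 10, 109], [153, 351, 8, 4, 13], [284, 388, 20, 7, 84], [304, 396, 3, 18, 36]]
top vs start [[78, 140, 217, 280, 25717], [298, 141, 54, 62, 2422], [302, 199, 53, 22, 515], [0, 313, 41, 32, 750], [0, 351, 5, 15, 47], [269, 364, 11, 9, 36], [0, 367, 18, 53, 368], [280, 369, 21, 21, 153], [247, 378, 34, 13, 117], [284, 394, 23, 26, 433]]
scene vs start [[124, 0, 15, 30, 170], [129, 0, 55, 61, 1875], [171, 0, 178, 104, 9266], [123, 84, 44, 40, 704], [185, 98, 5, 13, 28], [155, 107, 30, 17, 126], [273, 144, 80, 89, 4804], [250, 221, 58, 55, 1727], [298, 239, 33, 57, 718], [235, 275, 68, 45, 1205]]
s9 [([6, 9, 29, 16, 139], [21.0, 16.0]), ([46, 64, 4, 6, 16], [47.5, 66.5])]
scene0 [([6, 9, 29, 16, 139], [20.9, 15.9])]
```

```bash
python3 -c "
from station import manip;print(manip.sign_off())"
```

```text
the job is handed in; nothing more can be done
None
```

The hopper is emptied and the job is handed in at about 21 s on the clock. The tote is squarely under the hopper with all three cases in it, and the door is shut on its catch. The hand-in reports no verdict.

- **Tote:** I dragged it in by its rim. The image then put its centre about 5 mm off in the hopper's x, 0 mm off in y, and square to about 0.3°. The last pictures show no sign that it moved afterwards.
- **Cases:** I pressed the tab about 14 mm and the door dropped. With the door open, the pictures showed all three cases lying in the tote.
- **Failed push:** My first try at closing the door, pushing the lever with shut fingers, failed. The fingertip rode up over the grip and the wrist force reached roughly 80 N (limit 120 N). It left the tool tilted by about 11°, but the lever had not moved.
- **Closing the door:** I then gripped the bar and swung it up until it met a hard stop. On a pull back, the lever held against about 17 N at about 0.025 rad.
- **Last check:** In the final pictures the lever and catch match those from before the door was opened. No bystander had visibly shifted, though the arm may have covered part of the view near the spray bottle. The gripper is clear of everything and reads no contact force.

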